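# Clear used bottles into the safety-cap waste box

## Task

Open the steel waste box by pushing its sprung cap down and twisting it anticlockwise until it comes free, and lay the cap, grip up, on the white mat. Drop every square brown bottle through the mouth into the box, then put the cap back on, push it down and twist it clockwise so that it is caught and locked again. Leave the round dropper bottle, the beaker and the other things on the bench where they are.

Things in the scene. Friction and masses are not known exactly. Their poses are not given: they have to be found in the camera images.
- waste_box: Square grey sheet-steel waste box, fixed to the bench: 190 x 190 mm in plan, flat deck 170 mm above the bench, hollow below (inner width 180 mm, floor at 5 mm, with a 35 mm ridge along x that tips bottles aside; a bottle left standing up in the mouth can be pushed down). A round mouth in the middle of the deck, 94 mm across. Origin: centre of its underside, z up along the mouth's axis.
- mouth (a point): On the mouth's axis at deck height; axes as the box. A black sprung seal ring, 96 mm inside and 112 mm outside, surrounds it. Free, the ring's top stands 19 mm above the deck; it goes down 17 mm, to 2 mm above the deck. It pushes up with 4 N when free, 5.5 N under the locked cap, 8 N at 13 mm down.
- catch0 (a point): One of three like dark steel catches round the mouth, on the box's +x axis; the point is 65 mm from the mouth's axis, on the underside of its ledge, 22 mm above the deck. Ledge 44 mm wide, 60 to 79 mm from the axis, its top 28 mm above the deck. Seen from above, its clockwise end has a stop, its anticlockwise end a lip hanging 4 mm below the ledge; the pocket between is 32 mm wide.
- catch1 (a point): The second catch, 120 degrees anticlockwise of catch0. Same form.
- catch2 (a point): The third catch, 240 degrees anticlockwise of catch0. Same form.
- cap_seat (a point): Point on the axis of the mouth, 14 mm above the deck: where the cap's origin is when it is locked; axes as the box. A cap that rests on the seal ring without being caught lies 5 mm higher than this; one stuck under the lips lies 4 mm or more lower.
- cap: Loose cap, 0.15 kg: aluminium disc 112 mm across, 8 mm thick, with three lugs and an upright black grip bar. Origin: centre of its flat underside, z up. Locked at the start: lugs in the catches, pushed up by the ring, yaw equal to the box's within 3 degrees. To free it push it down 8 mm (5 to 11 will do), hold it down, turn it anticlockwise (from above) 60 degrees (36 to 84) and lift.
- cap_lug0 (a point): Outer part of one lug, at 65 mm along the cap's +x axis, on its top face. The three lugs, 120 degrees apart, are 22 mm wide, reach 70 mm from the centre and are flush with the disc. To lock: lower the cap with the lugs between the catches, push until its underside is 6 mm above the deck, turn clockwise to the stops (lugs centred under any ledges, within 4 degrees), let it rise 8 mm.
- cap_grip (a point): Middle of the cap's grip bar, 37 mm above its underside; axes as the cap. The bar is 74 mm long along the cap's x axis and 16 mm thick; its top is 53 mm above the cap's underside. Hold it firmly (about 60 N) to turn the cap.
- mat: White plastic mat, 180 x 180 x 3 mm, fixed on the bench on the other side from the waste box. Origin: centre of its underside.
- bottle0: Used square brown bottle (three to five of the six are present): body 36 x 36 x 50 mm, white round screw cap 28 mm across on top, 70 mm tall in all, about 60 g. Origin: centre of its underside, z up through its cap, x and y square to its sides. Stands upright on the bench at the start.
- bottle1: Used square brown bottle (three to five of the six are present): body 36 x 36 x 50 mm, white round screw cap 28 mm across on top, 70 mm tall in all, about 60 g. Origin: centre of its underside, z up through its cap, x and y square to its sides. Stands upright on the bench at the start.
- bottle2: Used square brown bottle (three to five of the six are present): body 36 x 36 x 50 mm, white round screw cap 28 mm across on top, 70 mm tall in all, about 60 g. Origin: centre of its underside, z up through its cap, x and y square to its sides. Stands upright on the bench at the start.
- bottle3: Used square brown bottle (three to five of the six are present): body 36 x 36 x 50 mm, white round screw cap 28 mm across on top, 70 mm tall in all, about 60 g. Origin: centre of its underside, z up through its cap, x and y square to its sides. Stands upright on the bench at the start.
- bottle4: Used square brown bottle (three to five of the six are present): body 36 x 36 x 50 mm, white round screw cap 28 mm across on top, 70 mm tall in all, about 60 g. Origin: centre of its underside, z up through its cap, x and y square to its sides. Stands upright on the bench at the start.
- bottle5: Used square brown bottle (three to five of the six are present): body 36 x 36 x 50 mm, white round screw cap 28 mm across on top, 70 mm tall in all, about 60 g. Origin: centre of its underside, z up through its cap, x and y square to its sides. Stands upright on the bench at the start.
- dropper: Bystander: small round brown dropper bottle, 36 mm across, 90 mm tall with its red bulb, standing among the square bottles. Origin: centre of its underside. Stays where it is.
- beaker: Bystander: small glass beaker, 48 mm across, 55 mm tall, standing among the square bottles. Origin: centre of its underside. Stays where it is.
- screwcap: Bystander: loose yellow screw cap, 44 mm across, 18 mm tall, lying towards the back left. Origin: centre of its underside.
- dish: Bystander: closed round glass dish, 60 mm across, 22 mm tall, lying towards the back right. Origin: centre of its underside.
Things that resemble listed ones, but are neither listed nor needed, are in the scene too. What is shaped like the bottle5 but blue is not meant. What is shaped like the bottle4 but orange is not meant.

How it is judged:
By the outcome, as a careful person would: the job done as asked, in the order asked, and still so for the second after the job is handed in, with the robot touching nothing.
Of bottle0, bottle1, bottle2, bottle3, bottle4, bottle5 only 3 to 5 are there at a start; the rules pass over those that are not, and their reading is None.
At some moment in a run one of bottle0, bottle1, bottle2, bottle3, bottle4, bottle5 may be knocked a few centimetres aside while the robot is not near it.
Once in a run the grip may slacken for a moment while it holds something.
It also fails if it takes over 210 s, if anything falls off the work surface, if the arm or the gripper's body presses on something with over 40 N, if the wrist force passes 120 N, or if a joint passes its speed limit or range.

## Robot

A 6-joint arm with a two-finger parallel gripper is mounted at the origin on the work surface. World frame = base frame: x ahead of the robot, y to its left, z up, the work surface at z = 0. Lengths are in m, angles in rad, forces in N, time in s.
With the tool pointing down it reaches from about 0.35 to 0.775 m from the base axis. Payload 7.3 kg.
Tool frame: the origin (TCP) lies midway between the tips of the shut fingers; the grasp point (between the pads) lies 19 mm behind it (robot.tcp_to_grasp is the distance from the TCP to the grasp point, in m); z points along the fingers, y is the line along which they close (so a half turn about z gives the same grasp; the last joint's range is limited). The gripper opens to 92 mm and grips with 3 to 60 N. Pads are 19 mm wide; open, the fingers measure 130 mm over their backs; the gripper's body (75 mm by 190 mm) begins 47 mm behind the grasp point.
Start: joints at [1.054, 0.342, 1.524, -0, 1.275, -0.146], TCP at [0.19, 0.489, 0.227] pointing down, gripper open.
Joint ranges: [-2.53, 2.53], [-0.77, 2.02], [0.04, 2.7], [-1, 4.14], [0.28, 2.66], [-3.11, 3.11]. Speed limits (rad/s): [2.57, 2.57, 3.14, 3.14, 3.14, 3.14].

## Interface

Orientations are given as [roll, pitch, yaw] about the fixed x, y, z axes, in that order (R = Rz(yaw) Ry(pitch) Rx(roll)).
In Python, from cell import readout, cams, ticket, robot gives the robot as it stands. The module is installed in compiled form; this text tells all that it offers.
- The arm moves only by the tool jog_arm, never from a script. Its argument "plan" is a list of rows, each a list of 5 numbers: the shift along the world's x, y, z each as a share of 0.08 m, from -1 to 1, then the turn about the world's z as a share of 90 degrees, from -1 to 1, then the opening, from -1 (shut) to 1 (fully open). A call has 1 to 12 rows; each row is the pose to reach, as a shift and turn from the pose commanded when the call began; what a row does not reach only later rows make up. A row lasts 1/10 s, in which the tool goes at most 50 mm and 8.59 degrees, less where a joint would pass 70% of its speed; a pose out of reach is approached as far as the arm can. A call with a number of a shift or a turn outside -1 to 1 is refused whole. A call with a gripper value outside its range is refused whole. The fingers move at their own pace and stop on an object; "squeeze" is the grip in N (left out, the last holds). Time passes only in rows, so rows that repeat a pose let the fingers close. It gives the time, the measured TCP pose, the force, the opening and the grip force at its end, in the units of the state.
- readout.observe(): the state, without advancing time (a new reading comes with each control period).
- cams.read_camera(name): name is "scene" or "top"; returns the picture (420x560x3 uint8, blue, green, red); there is no depth.
- cams.calibration(name): a dict with "K" (3x3 intrinsics, pixels), "k1" (the pictures are not rectified: a ray, as slopes to the right and down, at radius r is drawn at 1 + k1 r^2 times it, then the intrinsics apply), "world_from_camera" (4x4, takes a point from camera to world coordinates). Camera axes: x right, y down, z forward; pixel columns grow to the right and rows downward; lengths in m; the calibration is good to about 2 mm. A picture is of the moment at which its call begins. calibration takes no time and is no camera call.
- ticket.hand_in(): hands the job in; it is judged then, once.
The state is a dict: "time": time; "qpos": joint angles; "qvel": joint speeds; "joint_efforts": joint torques, N m; "tool_pos": TCP position; "tool_rot": TCP orientation; "contact_force": force on the tool from outside, world axes, zero at the start; "torque": the same for the moment, N m; "opening": finger opening in m; "grip_force": force on a finger pad.
Only numpy, scipy, OpenCV 4.12 (cv2) and the standard library are available. Lean on these libraries where they do the work, as an engineer would, in place of code of your own. Each camera call takes 0.05 s, during which the arm holds its last target. There are 200 camera calls.

## Working session

There is one attempt and no reset: what is moved stays moved. The work goes in short steps, Python scripts to look and compute and a tool call to move; the robot and the scene stay as the last step left them, time stands still between calls to the robot, and variables do not carry over. Pictures are saved under pics/ and viewed, at most 14 in all, crops included, and the job is handed in when it is done.

Besides the shell and the picture viewer there is one more tool, called as name(argument=value, ...) on one line, values as JSON. jog_arm: Moves the arm, as the interface text tells. Shift numbers are shares of 0.08 m and turn numbers shares of 90 degrees, none past 1 either way. Its arguments: {"type":"object","properties":{"plan":{"type":"array"},"squeeze":{"type":"number"}},"required":["plan"]}

```bash
mkdir -p pics
cat > h.py <<'E'
import numpy as np, cv2
from cell import readout, cams, ticket, robot
def ray(name,uv):
    c=cams.calibration(name);K=np.array(c["K"]);T=np.array(c["world_from_camera"])
    d=np.array([c["k1"],0,0,0,0],float)
    p=cv2.undistortPoints(np.array([[uv]],float),K,d)[0,0]
    return T[:3,3],T[:3,:3]@np.array([p[0],p[1],1])
def onz(name,uv,z):
    o,d=ray(name,uv);return (o+d*(z-o[2])/d[2])
def proj(name,P):
    c=cams.calibration(name);K=np.array(c["K"]);T=np.linalg.inv(np.array(c["world_from_camera"]))
    r,_=cv2.Rodrigues(T[:3,:3]);return cv2.projectPoints(np.array(P,float).reshape(-1,1,3),r,T[:3,3],K,np.array([c["k1"],0,0,0,0.]))[0][:,0]
def snap(name,f=None):
    im=cams.read_camera(name)
    if f: cv2.imwrite("pics/"+f,im)
    return im
E
python3 - <<'E'
from h import *
np.set_printoptions(precision=3,suppress=True)
for n in("top","scene"):
    snap(n,n+"0.png");c=cams.calibration(n);print(n,c)
print(readout.observe(),robot.tcp_to_grasp)
E
```

```text
top {'K': array([[524.974,   0.   , 288.202],
       [  0.   , 524.974, 208.085],
       [  0.   ,   0.   ,   1.   ]]), 'k1': -0.15690614979576162, 'world_from_camera': array([[ 0.011, -0.992,  0.124,  0.458],
       [-1.   , -0.014, -0.022, -0.007],
       [ 0.023, -0.124, -0.992,  1.441],
       [ 0.   ,  0.   ,  0.   ,  1.   ]])}
scene {'K': array([[423.741,   0.   , 282.601],
       [  0.   , 423.741, 205.513],
       [  0.   ,   0.   ,   1.   ]]), 'k1': 0.015841687474175272, 'world_from_camera': array([[-0.122,  0.845, -0.521,  1.08 ],
       [ 0.993,  0.106, -0.06 ,  0.041],
       [ 0.004, -0.524, -0.852,  0.922],
       [ 0.   ,  0.   ,  0.   ,  1.   ]])}
{'time': 0.1, 'qpos': array([ 1.054,  0.343,  1.525, -0.   ,  1.275, -0.146]), 'qvel': array([-0.001, -0.002, -0.001, -0.001, -0.   , -0.   ]), 'joint_efforts': array([  0.002, -43.2  , -24.47 ,   0.072,   0.052,  -0.   ]), 'tool_pos': array([0.19 , 0.489, 0.226]), 'tool_rot': array([-3.14 , -0.   ,  2.771]), 'contact_force': array([ 0.02 ,  0.141, -0.117]), 'torque': array([-0.007,  0.015,  0.045]), 'grip_force': 0.0, 'opening': 0.09189630544388186} 0.0188
```

View pics/top0.png

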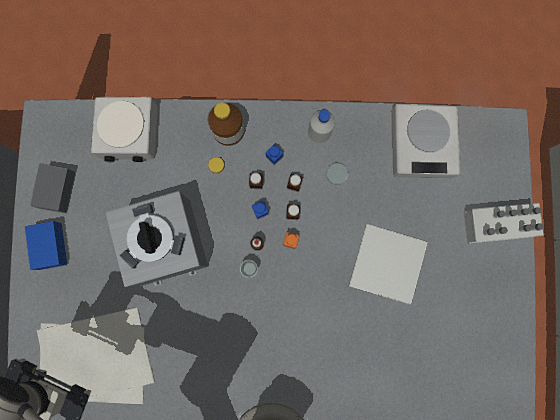

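View pics/scene0.png

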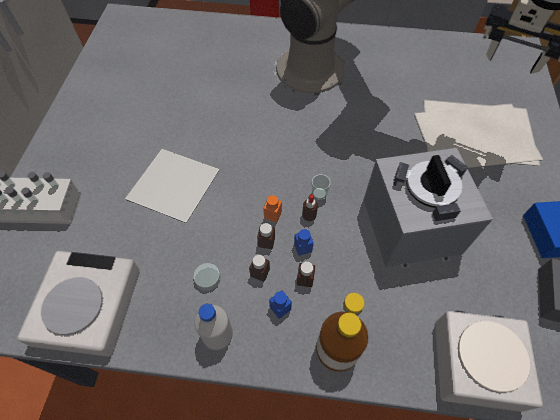

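The top view shows three brown bottles with white caps at (257,179), (295,181) and (293,211). The look-alikes are blue at (274,154) and (261,208), and orange at (291,240). The dropper is at (257,243), the beaker at (249,268), the box cap at (150,238) and the mat at (389,264). One enlarged crop to confirm.

Run:
```python
from h import *
im=cv2.imread("pics/top0.png")
a=cv2.resize(im[175:300,95:220],None,fx=3.2,fy=3.2,interpolation=3)
b=cv2.resize(im[140:265,235:360],None,fx=3.2,fy=3.2,interpolation=3)
cv2.imwrite("pics/crop.png",np.hstack([a,b]))
```

```text
(no output)
```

View pics/crop.png

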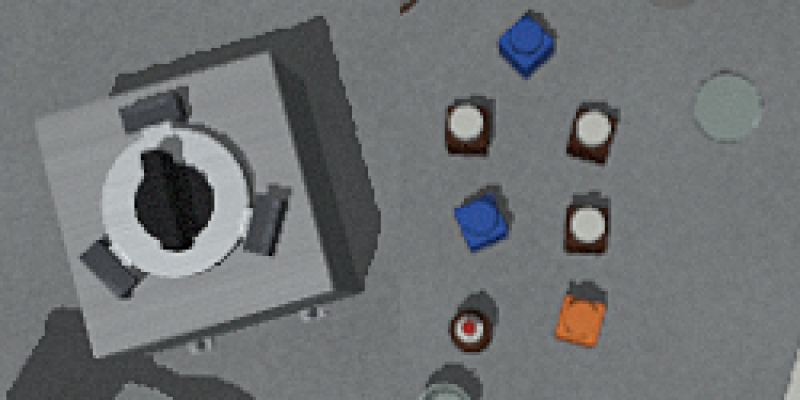

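The crop confirms three white-capped brown square bottles. The blue and orange squares are the decoys and the red-topped round one is the dropper. The grip bar points at the upper catch, so that is catch0 and the box's +x axis. Now to measure.

```bash
cat > meas.py <<'E'
from h import *
np.set_printoptions(precision=4,suppress=True)
def blob(mask,near,r):
    n,l,s,c=cv2.connectedComponentsWithStats(mask.astype(np.uint8))
    best=[i for i in range(1,n) if s[i,4]>15 and np.hypot(*(c[i]-near))<r]
    return (None,None,0) if not best else (lambda i:(c[i],(l==i).astype(np.uint8),s[i,4]))(max(best,key=lambda i:s[i,4]))
def rect(name,m,z):
    ct=max(cv2.findContours(m,cv2.RETR_EXTERNAL,cv2.CHAIN_APPROX_NONE)[0],key=len)[:,0]
    w=np.array([onz(name,p,z)[:2] for p in ct.astype(float)])*1000
    return cv2.minAreaRect(w.astype(np.float32))
def bottles(im,near):
    hsv=cv2.cvtColor(im,cv2.COLOR_BGR2HSV);out=[]
    white=(hsv[...,2]>150)&(hsv[...,1]<60)
    i=im.astype(int);brown=(i[...,2]-i[...,0]>18)&(i[...,2]<110)
    for p in near:
        c,m,a=blob(white,p,9)
        cb,mb,ab=blob(brown|(m>0),c,12)
        print(p,c,a,onz("top",c,.07),rect("top",mb,.03))
E
python3 - <<'E'
from meas import *
im=cv2.imread("pics/top0.png");hsv=cv2.cvtColor(im,cv2.COLOR_BGR2HSV)
bottles(im,[(257,179),(295,181),(293,211)])
V=hsv[...,2]
roi=np.zeros_like(V);roi[190:292,100:205]=1
print("V deck",V[200,180],V[260,120],"bench",V[320,300],"disc",V[238,130],"side",V[282,150],V[230,200])
c,m,a=blob((V>125)&(roi>0),(155,240),25)
m=cv2.morphologyEx(m,cv2.MORPH_OPEN,np.ones((3,3)));print("deck",a,rect("top",m,.17))
c,m,a=blob((V>195)&(roi>0),(150,238),25);print("disc",c,a)
ct=max(cv2.findContours(m,0,1)[0],key=len);print(cv2.fitEllipse(ct),rect("top",m,.192),onz("top",cv2.minEnclosingCircle(ct)[0],.192))
for p in[(143.5,208.5),(179.5,243),(129,258.5)]: print("catch",onz("top",p,.198))
for z,(a,b) in [(.237,((142.5,222.5),(151.2,252.5)))]: print("bar",onz("top",a,z),onz("top",b,z))
roi[:]=0;roi[215:310,340:435]=1
c,m,a=blob((V>190)&(roi>0),(389,264),25);print("mat",a,rect("top",m,.003))
# scene
s=cv2.imread("pics/scene0.png");V=cv2.cvtColor(s,cv2.COLOR_BGR2HSV)[...,2]
c,m,a=blob((V>195),(434,184),25)
if m is not None:
    ct=max(cv2.findContours(m,0,1)[0],key=len);print("scene disc",a,onz("scene",cv2.fitEllipse(ct)[0],.192))
w=(V>150)&(cv2.cvtColor(s,cv2.COLOR_BGR2HSV)[...,1]<60)
for p in[(265,229),(259,261),(306,268)]:
    c,m,a=blob(w,p,8);print(c,a,onz("scene",c,.067) if a else 0)
for p in[(304,236),(281,298)]: pass
E
```

```text
(257, 179) [255.2468 177.7532] 77 [0.7094 0.0512 0.07  ] ((709.9951171875, 52.261505126953125), (34.34112548828125, 39.95730209350586), 84.79249572753906)
(295, 181) [295.1282 179.6154] 78 [ 0.706  -0.0546  0.07  ] ((706.3488159179688, -53.9671630859375), (33.77546310424805, 40.31977844238281), 76.61991119384766)
(293, 211) [293.3671 209.7975] 79 [ 0.6252 -0.0508  0.07  ] ((626.776611328125, -51.05036163330078), (38.1785888671875, 32.56471252441406), 0.49247682094573975)
V deck 148 147 bench 122 disc 191 side 75 66
deck 4508 ((538.6943359375, 299.18310546875), (191.39646911621094, 190.00218200683594), 17.069293975830078)
disc [153.549  257.2745] 51
((143.1664276123047, 217.877685546875), (61.85731887817383, 84.98356628417969), 163.7074737548828) ((492.77618408203125, 286.3876037597656), (15.963062286376953, 72.03677368164062), 14.513381958007812) [0.5005 0.2883 0.192 ]
catch [0.6077 0.3131 0.198 ]
catch [0.5264 0.2228 0.198 ]
catch [0.4873 0.3434 0.198 ]
bar [0.5703 0.304  0.237 ] [0.5012 0.2808 0.237 ]Traceback (most recent call last):
  File "<stdin>", line 14, in <module>
  File "meas.py", line 8, in rect
    ct=max(cv2.findContours(m,cv2.RETR_EXTERNAL,cv2.CHAIN_APPROX_NONE)[0],key=len)[:,0]
       ~~~^^^^^^^^^^^^^^^^^^^^^^^^^^^^^^^^^^^^^^^^^^^^^^^^^^^^^^^^^^^^^^^^^^^^^^^^
ValueError: max() iterable argument is empty
```

Run:
```python
from meas import *
im=cv2.imread("pics/top0.png")
V=cv2.cvtColor(im,cv2.COLOR_BGR2HSV)[...,2]
def circ(n,V,roi,th,z):
    m=np.zeros_like(V);x0,y0,x1,y1=roi;m[y0:y1,x0:x1]=V[y0:y1,x0:x1]>th
    c,m,a=blob(m,((x0+x1)/2,(y0+y1)/2),15)
    ct=max(cv2.findContours(m,0,1)[0],key=len)
    w=(np.array([onz(n,p,z)[:2] for p in ct[:,0].astype(float)])*1000).astype(np.float32)
    print(n,a,cv2.minEnclosingCircle(w),cv2.fitEllipse(w))
circ("top",V,(125,212,178,266),170,.192)
m=np.zeros_like(V);m[215:310,340:435]=V[215:310,340:435]>170
c,m,a=blob(m,(389,264),25);print("mat",a,rect("top",m,.003))
# black grip mask
d=np.zeros_like(V);d[219:256,133:168]=V[219:256,133:168]<45
c,m,a=blob(d,(150,238),15);print("grip blob",c,a,onz("top",c,.22))
s=cv2.imread("pics/scene0.png");H=cv2.cvtColor(s,cv2.COLOR_BGR2HSV);V=H[...,2]
circ("scene",V,(400,155,470,215),170,.192)
w=(V>150)&(H[...,1]<60)
for p in[(265,229),(259,261),(306,268)]:
    c,m,a=blob(w,p,8);print(c,a,onz("scene",c,.067) if a else 0)
# overlay model of deck & bar
C=np.array([.5387,.2972]);y=np.radians(17.1);R=np.array([[np.cos(y),-np.sin(y)],[np.sin(y),np.cos(y)]])
for n,f in(("top",im),("scene",s)):
    f=f.copy()
    for q,z,col in(([[-95,-95],[95,-95],[95,95],[-95,95]],.17,(0,255,0)),([[-37,-8],[37,-8],[37,8],[-37,8]],.237,(0,0,255)),([[56*np.cos(t),56*np.sin(t)] for t in np.linspace(0,6.28,40)],.192,(255,0,255))):
        P=np.c_[(R@np.array(q).T/1000).T+C,np.full(len(q),z)]
        k=proj(n,P); sc=4
        if n=="top": k=(k-[100,180]+.5)*sc
        else: k=(k-[350,140]+.5)*sc
        if z==.17: f=cv2.resize(f[180:295,100:215] if n=="top" else f[140:255,350:495],None,fx=sc,fy=sc,interpolation=0)
        cv2.polylines(f,[np.round(k).astype(int)],True,col,1)
    cv2.imwrite(f"pics/ov_{n}.png",f)
a=cv2.imread("pics/ov_top.png");b=cv2.imread("pics/ov_scene.png")
o=np.hstack([a,b]);o=cv2.resize(o,(800,int(o.shape[0]*800/o.shape[1])));cv2.imwrite("pics/ov.png",o)
```

```text
top 1027 ((538.3028564453125, 298.762939453125), 59.6966667175293) ((537.6326293945312, 298.4276428222656), (109.80601501464844, 110.0541763305664), 139.7268829345703)
mat 4034 ((487.7599182128906, -317.4969482421875), (177.71353149414062, 179.02920532226562), 73.68026733398438)
grip blob [148.5    237.4061] 522 [0.537  0.2926 0.22  ]
scene 1010 ((534.1822509765625, 297.91290283203125), 58.503292083740234) ((535.7464599609375, 298.64459228515625), (102.98562622070312, 105.34748077392578), 0.9971184730529785)
[265.4021 227.8454] 97 [ 0.6225 -0.0508  0.067 ]
[258.4182 259.8636] 110 [ 0.7035 -0.0546  0.067 ]
[306.4071 266.8584] 113 [0.707  0.0515 0.067 ]
```

View pics/ov.png

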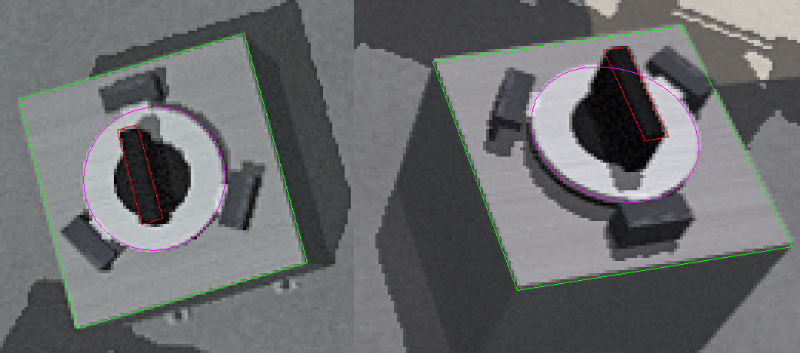

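The overlay fits well: box and cap centre about (0.538, 0.298), yaw 17°. The mat is at (0.488, -0.317). Now to move towards the cap.

jog_arm(plan=[[0.87,-0.48,0.9,-0.79,-0.1],[0.87,-0.48,0.9,-0.79,-0.1],[0.87,-0.48,0.9,-0.79,-0.1],[0.87,-0.48,0.9,-0.79,-0.1],[0.87,-0.48,0.9,-0.79,-0.1],[0.87,-0.48,0.9,-0.79,-0.1],[0.87,-0.48,0.9,-0.79,-0.1],[0.87,-0.48,0.9,-0.79,-0.1],[0.87,-0.48,0.9,-0.79,-0.1],[0.87,-0.48,0.9,-0.79,-0.1]])

```text
time: 1.1
tool_pos: [0.2597, 0.4508, 0.2983]
tool_rot: [-3.141, 0.001, 1.53]
contact_force: [-0.1, 0.5, -1.3]
opening: 0.0414
grip_force: 0.0
```

jog_arm(plan=[[0.87,-0.48,0,-0.78,-0.1],[0.87,-0.48,0,-0.78,-0.1],[0.87,-0.48,0,-0.78,-0.1],[0.87,-0.48,0,-0.78,-0.1],[0.87,-0.48,0,-0.78,-0.1],[0.87,-0.48,0,-0.78,-0.1],[0.87,-0.48,0,-0.78,-0.1],[0.87,-0.48,0,-0.78,-0.1],[0.87,-0.48,0,-0.78,-0.1],[0.87,-0.48,0,-0.78,-0.1]])

```text
time: 2.1
tool_pos: [0.3294, 0.4125, 0.2986]
tool_rot: [3.141, 0.0, 0.308]
contact_force: [0.2, -0.4, 0.4]
opening: 0.0413
grip_force: 0.0
```

jog_arm(plan=[[0.5,-0.28,0,0,-0.1],[0.87,-0.48,0,0,-0.1],[0.87,-0.48,0,0,-0.1],[0.87,-0.48,0,0,-0.1],[0.87,-0.48,0,0,-0.1]])

```text
time: 2.6
tool_pos: [0.3983, 0.3745, 0.2987]
tool_rot: [-3.141, 0.0, 0.307]
contact_force: [-0.0, 0.1, 1.1]
opening: 0.0414
grip_force: 0.0
```

jog_arm(plan=[[0.5,-0.28,0,0,-0.1],[0.87,-0.48,0,0,-0.1],[0.87,-0.48,0,0,-0.1],[0.87,-0.48,0,0,-0.1],[0.87,-0.48,0,0,-0.1]])

```text
time: 3.1
tool_pos: [0.4674, 0.3367, 0.2989]
tool_rot: [-3.141, 0.0, 0.307]
contact_force: [0.2, -0.1, 0.2]
opening: 0.0413
grip_force: 0.0
```

jog_arm(plan=[[0.5,-0.28,0,0,-0.1],[0.87,-0.48,0,0,-0.1],[0.87,-0.48,0,0,-0.1],[0.87,-0.48,0,0,-0.1],[0.87,-0.48,0,0,-0.1],[0.87,-0.48,0,0,-0.1],[0.87,-0.48,0,0,-0.1]])

```text
time: 3.8
tool_pos: [0.5374, 0.2981, 0.2992]
tool_rot: [-3.142, -0.0, 0.306]
contact_force: [-0.5, -0.2, -0.1]
opening: 0.0408
grip_force: 0.0
```

jog_arm(plan=[[0,0,-0.4,0,-0.1],[0,0,-0.75,0,-0.1],[0,0,-1,0,-0.1],[0,0,-1,0,-0.1],[0,0,-1,0,-0.1]])

```text
time: 4.3
tool_pos: [0.5382, 0.2977, 0.2195]
tool_rot: [3.142, -0.001, 0.305]
contact_force: [-0.3, -0.2, 1.0]
opening: 0.0416
grip_force: 0.0
```

jog_arm(plan=[[0,0,-0.2,0,-0.1],[0,0,-0.2,0,-0.1],[0,0,-0.2,0,-0.1],[0,0,-0.2,0,-1],[0,0,-0.2,0,-1],[0,0,-0.2,0,-1],[0,0,-0.2,0,-1],[0,0,-0.2,0,-1],[0,0,-0.2,0,-1],[0,0,-0.2,0,-1],[0,0,-0.2,0,-1],[0,0,-0.2,0,-1]], squeeze=60)

```text
time: 5.5
tool_pos: [0.5383, 0.2977, 0.203]
tool_rot: [-3.141, -0.001, 0.305]
contact_force: [-0.7, 3.6, 3.8]
opening: 0.0157
grip_force: 59.8
```

jog_arm(plan=[[0,0,-0.05,0,-1],[0,0,-0.1,0,-1],[0,0,-0.1,0,-1],[0,0,-0.1,0,-1],[0,0,-0.1,0,-1]])

```text
time: 6.0
tool_pos: [0.5384, 0.2976, 0.1949]
tool_rot: [-3.141, -0.001, 0.305]
contact_force: [-1.4, 3.4, 6.1]
opening: 0.0156
grip_force: 59.8
```

jog_arm(plan=[[0,0,0,0.08,-1],[0,0,0,0.16,-1],[0,0,0,0.24,-1],[0,0,0,0.32,-1],[0,0,0,0.4,-1],[0,0,0,0.48,-1],[0,0,0,0.56,-1],[0,0,0,0.62,-1],[0,0,0,0.67,-1],[0,0,0,0.67,-1],[0,0,0,0.67,-1],[0,0,0,0.67,-1]])

```text
time: 7.2
tool_pos: [0.5386, 0.2968, 0.1949]
tool_rot: [3.141, 0.001, 1.357]
contact_force: [0.4, -0.1, 6.1]
opening: 0.0158
grip_force: 59.8
```

jog_arm(plan=[[0,0,0.2,0,-1],[0,0,0.4,0,-1],[0,0,0.6,0,-1],[0,0,0.8,0,-1],[0,0,1,0,-1],[0,0,1,0,-1],[0,0,1,0,-1]])

```text
time: 7.9
tool_pos: [0.5381, 0.2968, 0.2734]
tool_rot: [-3.14, 0.002, 1.357]
contact_force: [-0.8, 0.8, -1.7]
opening: 0.0159
grip_force: 59.8
```

Run:
```python
from h import *
a=snap("top","top1.png");b=snap("scene","scene1.png")
print(readout.observe()["contact_force"])
cv2.imwrite("pics/v1.png",np.hstack([cv2.resize(a[130:300,90:350],None,fx=1.6,fy=1.6),cv2.resize(b[90:260,340:520],None,fx=1.6,fy=1.6)]))
```

```text
[-0.71637975 -0.89486977 -1.549023  ]
```

View pics/v1.png

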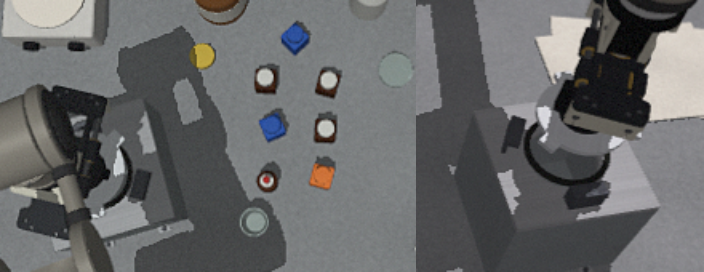

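Cap is off and held, underside clear of the catches in the scene view. Carrying it round the front of the bottles to the mat.

jog_arm(plan=[[-0.5,-0.5,0,0,-1],[-1,-1,0,0,-1],[-1,-1,0,0,-1],[-1,-1,0,0,-1],[-1,-1,0,0,-1],[-1,-1,0,0,-1]])

```text
time: 8.6
tool_pos: [0.459, 0.2179, 0.2744]
tool_rot: [3.142, -0.0, 1.357]
contact_force: [-0.3, -0.1, -1.7]
opening: 0.0157
grip_force: 59.8
```

jog_arm(plan=[[-0.5,-0.5,0,0,-1],[-0.97,-1,0,0,-1],[-0.97,-1,0,0,-1],[-0.97,-1,0,0,-1],[-0.97,-1,0,0,-1],[-0.97,-1,0,0,-1]])

```text
time: 9.2
tool_pos: [0.3818, 0.1381, 0.2747]
tool_rot: [3.141, -0.0, 1.358]
contact_force: [-0.7, 0.4, -0.7]
opening: 0.0159
grip_force: 59.8
```

jog_arm(plan=[[0,-0.5,-0.2,0,-1],[0,-1,-1,0,-1],[0,-1,-1,0,-1],[0,-1,-1,0,-1],[0,-1,-1,0,-1],[0,-1,-1,0,-1]])

```text
time: 9.8
tool_pos: [0.3819, 0.0581, 0.1959]
tool_rot: [3.139, -0.001, 1.358]
contact_force: [-0.5, 0.3, -0.8]
opening: 0.0159
grip_force: 59.8
```

jog_arm(plan=[[0,-0.5,-0.5,0,-1],[0,-1,-0.9,0,-1],[0,-1,-0.9,0,-1],[0,-1,-0.9,0,-1],[0,-1,-0.9,0,-1],[0,-1,-0.9,0,-1]])

```text
time: 10.4
tool_pos: [0.3816, -0.0218, 0.1239]
tool_rot: [3.139, -0.0, 1.359]
contact_force: [0.0, -0.2, -1.3]
opening: 0.0154
grip_force: 59.8
```

jog_arm(plan=[[0,-0.5,0,0,-1],[0,-1,0,0,-1],[0,-1,0,0,-1],[0,-1,0,0,-1],[0,-1,0,0,-1]])

```text
time: 10.9
tool_pos: [0.3807, -0.1016, 0.1231]
tool_rot: [3.141, -0.0, 1.358]
contact_force: [-0.3, -0.5, -0.5]
opening: 0.0158
grip_force: 59.8
```

jog_arm(plan=[[0,-0.5,0,0,-1],[0,-1,0,0,-1],[0,-1,0,0,-1],[0,-1,0,0,-1],[0,-1,0,0,-1]])

```text
time: 11.4
tool_pos: [0.3805, -0.1811, 0.1227]
tool_rot: [-3.141, -0.001, 1.359]
contact_force: [0.3, 0.1, -1.9]
opening: 0.0159
grip_force: 59.8
```

jog_arm(plan=[[0.35,-0.45,0,0,-1],[0.67,-0.85,0,0,-1],[0.67,-0.85,0,0,-1],[0.67,-0.85,0,0,-1],[0.67,-0.85,0,0,-1],[0.67,-0.85,0,0,-1]])

```text
time: 12.0
tool_pos: [0.4337, -0.2493, 0.1228]
tool_rot: [-3.141, -0.0, 1.358]
contact_force: [-0.9, -0.3, -0.6]
opening: 0.0156
grip_force: 59.8
```

jog_arm(plan=[[0.35,-0.45,0,0,-1],[0.67,-0.85,0,0,-1],[0.67,-0.85,0,0,-1],[0.67,-0.85,0,0,-1],[0.67,-0.85,0,0,-1],[0.67,-0.85,0,0,-1]])

```text
time: 12.6
tool_pos: [0.4872, -0.3176, 0.1229]
tool_rot: [-3.141, -0.0, 1.358]
contact_force: [-0.3, -0.4, -1.1]
opening: 0.0155
grip_force: 59.8
```

jog_arm(plan=[[0,0,-0.4,0,-1],[0,0,-0.8,0,-1],[0,0,-1,0,-1],[0,0,-1,0,-1],[0,0,-1,0,-1],[0,0,-1,0,-1]])

```text
time: 13.2
tool_pos: [0.4885, -0.3191, 0.0443]
tool_rot: [3.139, 0.001, 1.357]
contact_force: [-0.8, 0.8, -0.7]
opening: 0.0156
grip_force: 59.8
```

jog_arm(plan=[[0,0,-0.1,0,-1],[0,0,-0.2,0,-1],[0,0,-0.22,0,-1],[0,0,-0.22,0,-1],[0,0,-0.22,0,-1]])

```text
time: 13.7
tool_pos: [0.4879, -0.3187, 0.0251]
tool_rot: [3.142, -0.0, 1.357]
contact_force: [0.2, -0.0, -1.2]
opening: 0.0158
grip_force: 59.8
```

jog_arm(plan=[[0,0,-0.02,0,-1],[0,0,-0.04,0,-1],[0,0,-0.04,0,-1],[0,0,-0.04,0,-1]])

```text
time: 14.1
tool_pos: [0.488, -0.3188, 0.0222]
tool_rot: [3.141, 0.0, 1.357]
contact_force: [0.3, 0.1, 1.5]
opening: 0.0154
grip_force: 59.8
```

jog_arm(plan=[[0,0,0,0,-0.1],[0,0,0,0,-0.1],[0,0,0,0,-0.1],[0,0,0,0,-0.1],[0,0,0.3,0,-0.1],[0,0,0.6,0,-0.1],[0,0,1,0,-0.1],[0,0,1,0,-0.1],[0,0,1,0,-0.1],[0,0,1,0,-0.1]])

```text
time: 15.1
tool_pos: [0.4872, -0.3182, 0.1009]
tool_rot: [-3.14, -0.001, 1.357]
contact_force: [-0.1, 0.3, 0.4]
opening: 0.0415
grip_force: 0.0
```

Run:
```python
from meas import *
a=snap("top","top2.png");b=snap("scene","scene2.png")
bottles(a,[(257,179),(295,181),(293,211)])
cv2.imwrite("pics/v2.png",np.hstack([cv2.resize(a[140:320,100:450],None,fx=1.3,fy=1.3),cv2.resize(b[120:320,100:330],None,fx=1.17,fy=1.17)]))
```

```text
(257, 179) [255.2716 177.7284] 81 [0.7095 0.0511 0.07  ] ((710.5504150390625, 52.06797790527344), (38.76685333251953, 35.45085906982422), 0.8133700489997864)
(295, 181) [295.1282 179.6154] 78 [ 0.706  -0.0546  0.07  ] ((706.4401245117188, -53.43971252441406), (33.686988830566406, 40.302520751953125), 72.4842529296875)
(293, 211) [293.3605 209.8023] 86 [ 0.6252 -0.0507  0.07  ] ((626.8192749023438, -51.096290588378906), (38.18636703491211, 32.565093994140625), 0.6543706655502319)
```

View pics/v2.png

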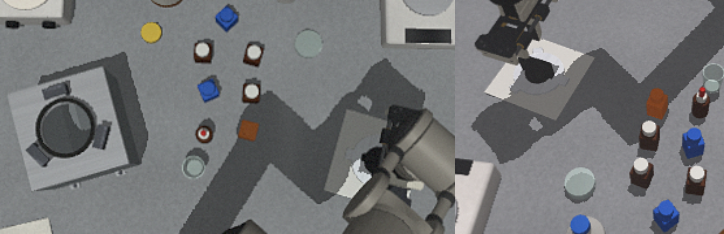

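Cap lies on the mat, grip up, the box is open and all three bottles are unmoved. Going for the bottle at (0.624, -0.051).

jog_arm(plan=[[0.1,0.2,0.25,-0.86,0.13],[0.43,0.83,0.25,-0.86,0.13],[0.43,0.83,0.25,-0.86,0.13],[0.43,0.83,0.25,-0.86,0.13],[0.43,0.83,0.25,-0.86,0.13],[0.43,0.83,0.25,-0.86,0.13],[0.43,0.83,0.25,-0.86,0.13],[0.43,0.83,0.25,-0.86,0.13],[0.43,0.83,0.25,-0.86,0.13],[0.43,0.83,0.25,-0.86,0.13],[0.43,0.83,0.25,-0.86,0.13]])

```text
time: 16.3
tool_pos: [0.522, -0.2521, 0.1212]
tool_rot: [-3.141, 0.001, 0.01]
contact_force: [-0.4, -0.3, 0.4]
opening: 0.0525
grip_force: 0.0
```

jog_arm(plan=[[0.2,0.4,0,0,0.13],[0.43,0.83,0,0,0.13],[0.43,0.83,0,0,0.13],[0.43,0.83,0,0,0.13],[0.43,0.83,0,0,0.13]])

```text
time: 16.8
tool_pos: [0.5563, -0.1864, 0.1217]
tool_rot: [3.141, 0.001, 0.007]
contact_force: [-0.8, -0.5, -0.8]
opening: 0.0517
grip_force: 0.0
```

jog_arm(plan=[[0.2,0.4,0,0,0.13],[0.43,0.83,0,0,0.13],[0.43,0.83,0,0,0.13],[0.43,0.83,0,0,0.13],[0.43,0.83,0,0,0.13]])

```text
time: 17.3
tool_pos: [0.5904, -0.1208, 0.1218]
tool_rot: [3.141, 0.001, 0.005]
contact_force: [-0.4, -0.4, 0.5]
opening: 0.0521
grip_force: 0.0
```

jog_arm(plan=[[0.2,0.4,0,0,0.13],[0.43,0.83,0,0,0.13],[0.43,0.83,0,0,0.13],[0.43,0.83,0,0,0.13],[0.43,0.83,0,0,0.13]])

```text
time: 17.8
tool_pos: [0.6248, -0.0546, 0.1218]
tool_rot: [3.141, 0.001, 0.005]
contact_force: [0.3, -0.5, -0.3]
opening: 0.0518
grip_force: 0.0
```

Run:
```python
from meas import *
s=readout.observe();print(s["tool_pos"],s["tool_rot"],s["opening"])
b=snap("scene");V=cv2.cvtColor(b,cv2.COLOR_BGR2HSV)
w=(V[...,2]>120)&(V[...,1]<60)
for p in[(265,229),(259,261),(306,268)]:
    c,m,a=blob(w,p,10);print(c,a,onz("scene",c,.067) if a else 0)
```

```text
[ 0.6248 -0.0546  0.1218] [3.1411 0.0006 0.0048] 0.0518288829522438
None 0 0
None 0 0
None 0 0
```

jog_arm(plan=[[0,0.05,-0.4,0,0.13],[0,0.05,-0.8,0,0.13],[0,0.05,-1,0,0.13],[0,0.05,-1,0,0.13],[0,0.05,-1,0,0.13]])

```text
time: 18.35
tool_pos: [0.6255, -0.05, 0.0425]
tool_rot: [3.141, -0.0, 0.005]
contact_force: [-0.0, -0.1, -0.1]
opening: 0.052
grip_force: 0.0
```

jog_arm(plan=[[0,0,-0.2,0,0.13],[0,0,-0.2,0,0.13],[0,0,-0.2,0,-1],[0,0,-0.2,0,-1],[0,0,-0.2,0,-1],[0,0,-0.2,0,-1],[0,0,-0.2,0,-1],[0,0,-0.2,0,-1],[0,0,-0.2,0,-1]], squeeze=30)

```text
time: 19.25
tool_pos: [0.6261, -0.0493, 0.0272]
tool_rot: [3.141, -0.002, 0.006]
contact_force: [-1.1, -0.5, 6.9]
opening: 0.0361
grip_force: 29.6
```

jog_arm(plan=[[0,0,0.3,0,-1],[0,0,0.7,0,-1],[0,0,1,0,-1],[0,0,1,0,-1],[0,0,1,0,-1]])

```text
time: 19.75
tool_pos: [0.6253, -0.0489, 0.1059]
tool_rot: [3.141, -0.0, 0.006]
contact_force: [-0.2, 0.9, -1.3]
opening: 0.036
grip_force: 29.6
```

jog_arm(plan=[[0,0,0.5,0,-1],[0,0,1,0,-1],[0,0,1,0,-1],[0,0,1,0,-1],[0,0,1,0,-1]])

```text
time: 20.25
tool_pos: [0.6242, -0.0488, 0.1835]
tool_rot: [-3.141, 0.004, 0.006]
contact_force: [-0.2, -0.8, -0.6]
opening: 0.0355
grip_force: 29.6
```

jog_arm(plan=[[0,0.3,0.5,0,-1],[-0.22,0.87,0.85,0,-1],[-0.22,0.87,0.85,0,-1],[-0.22,0.87,0.85,0,-1],[-0.22,0.87,0.85,0,-1],[-0.22,0.87,0.85,0,-1]])

```text
time: 20.85
tool_pos: [0.6075, 0.0195, 0.2519]
tool_rot: [3.142, 0.003, 0.005]
contact_force: [-0.6, -1.0, -0.2]
opening: 0.0358
grip_force: 29.6
```

jog_arm(plan=[[-0.1,0.4,0,0,-1],[-0.22,0.87,0,0,-1],[-0.22,0.87,0,0,-1],[-0.22,0.87,0,0,-1],[-0.22,0.87,0,0,-1]])

```text
time: 21.35
tool_pos: [0.5905, 0.0889, 0.2533]
tool_rot: [3.141, 0.001, 0.005]
contact_force: [-0.5, 0.1, -0.3]
opening: 0.0366
grip_force: 29.6
```

jog_arm(plan=[[-0.1,0.4,0,0,-1],[-0.22,0.87,0,0,-1],[-0.22,0.87,0,0,-1],[-0.22,0.87,0,0,-1],[-0.22,0.87,0,0,-1]])

```text
time: 21.85
tool_pos: [0.5731, 0.1583, 0.2537]
tool_rot: [3.141, 0.0, 0.005]
contact_force: [0.6, -0.4, -0.5]
opening: 0.0361
grip_force: 29.6
```

jog_arm(plan=[[-0.1,0.4,0,0,-1],[-0.22,0.87,0,0,-1],[-0.22,0.87,0,0,-1],[-0.22,0.87,0,0,-1],[-0.22,0.87,0,0,-1]])

```text
time: 22.35
tool_pos: [0.5556, 0.2279, 0.2538]
tool_rot: [3.141, 0.0, 0.005]
contact_force: [-1.0, 0.2, -0.4]
opening: 0.0358
grip_force: 29.6
```

jog_arm(plan=[[-0.1,0.4,0,0,-1],[-0.22,0.87,0,0,-1],[-0.22,0.87,0,0,-1],[-0.22,0.87,0,0,-1],[-0.22,0.87,0,0,-1],[-0.22,0.87,0,0,-1]])

```text
time: 22.95
tool_pos: [0.538, 0.2975, 0.254]
tool_rot: [3.141, -0.0, 0.004]
contact_force: [-0.3, -0.6, -0.6]
opening: 0.0362
grip_force: 29.6
```

jog_arm(plan=[[-0.03,0.1,-0.4,0,-1],[-0.03,0.1,-0.7,0,-1],[-0.03,0.1,-0.7,0,-1],[-0.03,0.1,-0.7,0,-1],[-0.03,0.1,-0.7,0,0.1],[-0.03,0.1,-0.7,0,0.1],[-0.03,0.1,-0.7,0,0.1],[-0.03,0.1,-0.7,0,0.1],[-0.03,0.1,-0.7,0,0.1],[-0.03,0.1,-0.3,0,0.1],[0,0,0,0,0.1],[0,0,0,0,0.1]])

```text
time: 24.15
tool_pos: [0.5392, 0.299, 0.258]
tool_rot: [-3.139, -0.007, 0.006]
contact_force: [0.3, -0.2, -0.3]
opening: 0.0505
grip_force: 0.0
```

jog_arm(plan=[[0.22,-0.5,0,0,0.13],[0.22,-1,0,0,0.13],[0.22,-1,0,0,0.13],[0.22,-1,0,0,0.13],[0.22,-1,0,0,0.13]])

```text
time: 24.65
tool_pos: [0.5548, 0.2197, 0.2536]
tool_rot: [-3.141, 0.001, 0.007]
contact_force: [0.3, 1.7, 0.3]
opening: 0.0517
grip_force: 0.0
```

jog_arm(plan=[[0.5,-0.5,0,0,0.13],[1,-1,0,0,0.13],[1,-1,0,0,0.13],[1,-1,0,0,0.13],[1,-1,0,0,0.13],[1,-1,0,0,0.13]])

```text
time: 25.25
tool_pos: [0.634, 0.1408, 0.2541]
tool_rot: [-3.141, 0.0, 0.008]
contact_force: [0.4, 0.0, 0.8]
opening: 0.052
grip_force: 0.0
```

Run:
```python
from meas import *
a=snap("top","top3.png");b=snap("scene","scene3.png")
print(readout.observe()["tool_pos"])
cv2.imwrite("pics/v3.png",np.hstack([cv2.resize(a[130:300,90:350],None,fx=1.6,fy=1.6),cv2.resize(b[130:300,240:500],None,fx=1.47,fy=1.6)]))
try: bottles(a,[(257,179),(295,181)])
except Exception as e: print(e)
```

```text
[0.6342 0.1405 0.2544]
'>' not supported between instances of 'NoneType' and 'int'
```

View pics/v3.png

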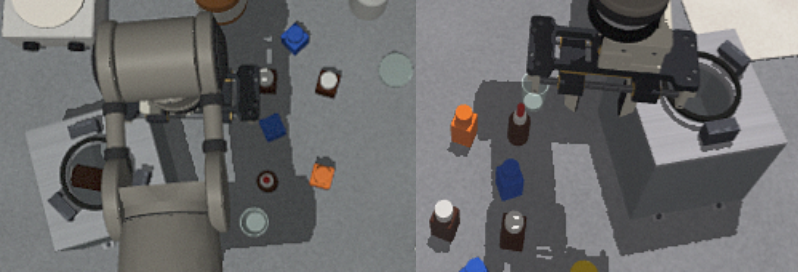

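The first bottle is in the box, and A and B still stand. Next, A at about (0.708, 0.051), after a quick position check.

Run:
```python
from meas import *
b=cv2.imread("pics/scene3.png");a=cv2.imread("pics/top3.png")
for n,im,ps,z in(("scene",b,[(259,261),(306,268)],.067),("top",a,[(295,180)],.07)):
    H=cv2.cvtColor(im,cv2.COLOR_BGR2HSV)
    for p in ps:
        for th in(70,140):
            c,m,k=blob((H[...,2]>th)&(H[...,1]<70),p,9);print(n,p,th,c,k,onz(n,c,z) if k else 0)
```

```text
scene (259, 261) 70 None 0 0
scene (259, 261) 140 None 0 0
scene (306, 268) 70 None 0 0
scene (306, 268) 140 None 0 0
top (295, 180) 70 None 0 0
top (295, 180) 140 [295.1013 179.557 ] 79 [ 0.7061 -0.0546  0.07  ]
```

jog_arm(plan=[[0.5,-0.5,-0.4,0,0.13],[0.92,-1,-1,0,0.13],[0.92,-1,-1,0,0.13],[0.92,-1,-1,0,0.13],[0.92,-1,-1,0,0.13],[0.92,-1,-1,0,0.13]])

```text
time: 25.95
tool_pos: [0.7086, 0.0604, 0.1757]
tool_rot: [-3.141, -0.002, 0.008]
contact_force: [-0.0, 0.0, -0.5]
opening: 0.0518
grip_force: 0.0
```

jog_arm(plan=[[0,-0.12,-0.5,0,0.13],[0,-0.12,-1,0,0.13],[0,-0.12,-1,0,0.13],[0,-0.12,-1,0,0.13],[0,-0.12,-1,0,0.13]])

```text
time: 26.45
tool_pos: [0.7103, 0.0501, 0.0977]
tool_rot: [3.141, -0.006, 0.007]
contact_force: [-0.4, -0.5, -0.1]
opening: 0.0519
grip_force: 0.0
```

jog_arm(plan=[[-0.01,0,-0.4,0,0.13],[-0.01,0,-0.85,0,0.13],[-0.01,0,-0.85,0,0.13],[-0.01,0,-0.85,0,0.13],[-0.01,0,-0.85,0,-1],[-0.01,0,-0.85,0,-1],[-0.01,0,-0.85,0,-1],[-0.01,0,-0.85,0,-1],[-0.01,0,-0.85,0,-1],[-0.01,0,-0.85,0,-1],[-0.01,0,-0.85,0,-1]])

```text
time: 27.55
tool_pos: [0.709, 0.0494, 0.0283]
tool_rot: [3.141, -0.004, 0.006]
contact_force: [-1.0, 0.8, 6.3]
opening: 0.0357
grip_force: 30.0
```

jog_arm(plan=[[0,0,0.3,0,-1],[0,0,0.7,0,-1],[0,0,1,0,-1],[0,0,1,0,-1],[0,0,1,0,-1]])

```text
time: 28.05
tool_pos: [0.7078, 0.0493, 0.1061]
tool_rot: [3.141, -0.001, 0.006]
contact_force: [0.5, 0.0, -1.1]
opening: 0.0358
grip_force: 30.0
```

jog_arm(plan=[[0,0,0.5,0,-1],[0,0,1,0,-1],[0,0,1,0,-1],[0,0,1,0,-1],[0,0,1,0,-1]])

```text
time: 28.55
tool_pos: [0.7066, 0.0494, 0.1831]
tool_rot: [-3.141, 0.005, 0.006]
contact_force: [-1.0, 0.1, -1.4]
opening: 0.036
grip_force: 30.0
```

jog_arm(plan=[[0,0,0.5,0,-1],[-0.52,0.75,0.88,0,-1],[-0.52,0.75,0.88,0,-1],[-0.52,0.75,0.88,0,-1],[-0.52,0.75,0.88,0,-1],[-0.52,0.75,0.88,0,-1]])

```text
time: 29.15
tool_pos: [0.666, 0.1085, 0.2541]
tool_rot: [3.141, 0.003, 0.006]
contact_force: [-0.0, -0.2, -1.5]
opening: 0.0359
grip_force: 30.0
```

jog_arm(plan=[[-0.26,0.37,0,0,-1],[-0.52,0.75,0,0,-1],[-0.52,0.75,0,0,-1],[-0.52,0.75,0,0,-1],[-0.52,0.75,0,0,-1]])

```text
time: 29.65
tool_pos: [0.6252, 0.168, 0.2555]
tool_rot: [3.141, 0.001, 0.005]
contact_force: [0.6, -0.3, -0.4]
opening: 0.0355
grip_force: 30.0
```

jog_arm(plan=[[-0.26,0.37,0,0,-1],[-0.52,0.75,0,0,-1],[-0.52,0.75,0,0,-1],[-0.52,0.75,0,0,-1],[-0.52,0.75,0,0,-1]])

```text
time: 30.15
tool_pos: [0.584, 0.228, 0.256]
tool_rot: [3.141, -0.0, 0.005]
contact_force: [0.1, -0.0, 0.2]
opening: 0.0361
grip_force: 30.0
```

jog_arm(plan=[[-0.26,0.37,0,0,-1],[-0.52,0.75,0,0,-1],[-0.52,0.75,0,0,-1],[-0.52,0.75,0,0,-1],[-0.52,0.75,0,0,-1],[-0.52,0.75,0,0,-1]])

```text
time: 30.75
tool_pos: [0.5424, 0.2881, 0.2562]
tool_rot: [3.141, -0.0, 0.004]
contact_force: [-0.5, -1.2, -1.1]
opening: 0.0359
grip_force: 30.0
```

Drop it, then head back towards B at (0.705, -0.055).

jog_arm(plan=[[-0.02,0.02,-0.4,0,-1],[-0.02,0.02,-0.72,0,-1],[-0.02,0.02,-0.72,0,-1],[-0.02,0.02,-0.72,0,-1],[-0.02,0.02,-0.72,0,0.1],[-0.02,0.02,-0.72,0,0.1],[-0.02,0.02,-0.72,0,0.1],[-0.02,0.02,-0.72,0,0.1],[-0.02,0.02,-0.72,0,0.1],[-0.02,0.02,-0.3,0,0.1],[0,0,0,0,0.1],[0,0,0,0,0.1]])

```text
time: 31.95
tool_pos: [0.5431, 0.2899, 0.2604]
tool_rot: [-3.139, -0.007, 0.006]
contact_force: [0.1, -0.4, -0.2]
opening: 0.0505
grip_force: 0.0
```

jog_arm(plan=[[0.25,-0.5,0,0,0.13],[0.5,-1,0,0,0.13],[0.5,-1,0,0,0.13],[0.5,-1,0,0,0.13],[0.5,-1,0,0,0.13]])

```text
time: 32.45
tool_pos: [0.5809, 0.21, 0.2558]
tool_rot: [-3.141, 0.001, 0.007]
contact_force: [-0.2, -0.7, -0.2]
opening: 0.0519
grip_force: 0.0
```

jog_arm(plan=[[0.25,-0.5,0,0,0.13],[0.5,-1,0,0,0.13],[0.5,-1,0,0,0.13],[0.5,-1,0,0,0.13],[0.5,-1,0,0,0.13]])

```text
time: 32.95
tool_pos: [0.6208, 0.131, 0.2563]
tool_rot: [-3.141, 0.0, 0.008]
contact_force: [0.5, 0.1, -0.2]
opening: 0.0516
grip_force: 0.0
```

Run:
```python
from meas import *
a=snap("top","top4.png");b=snap("scene","scene4.png")
print(readout.observe()["tool_pos"])
cv2.imwrite("pics/v4.png",np.hstack([cv2.resize(a[130:300,90:350],None,fx=1.6,fy=1.6),cv2.resize(b[130:300,240:500],None,fx=1.47,fy=1.6)]))
try: bottles(a,[(295,181)])
except Exception as e: print(e)
```

```text
[0.6208 0.131  0.2565]
(295, 181) [295.1282 179.6154] 78 [ 0.706  -0.0546  0.07  ] ((706.6726684570312, -54.04602813720703), (33.7770881652832, 39.65024185180664), 76.62801361083984)
```

View pics/v4.png

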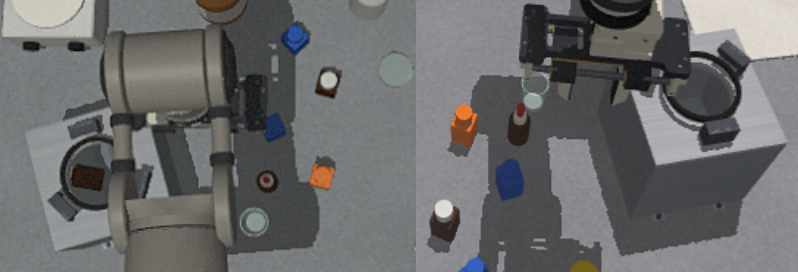

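jog_arm(plan=[[0.17,-0.4,0,-0.15,0.13],[0.35,-0.78,0,-0.15,0.13],[0.35,-0.78,0,-0.15,0.13],[0.35,-0.78,0,-0.15,0.13],[0.35,-0.78,0,-0.15,0.13]])

```text
time: 33.55
tool_pos: [0.649, 0.0683, 0.2565]
tool_rot: [-3.141, 0.0, -0.227]
contact_force: [-0.4, -0.2, -0.1]
opening: 0.052
grip_force: 0.0
```

jog_arm(plan=[[0.17,-0.4,-0.4,0,0.13],[0.35,-0.78,-1,0,0.13],[0.35,-0.78,-1,0,0.13],[0.35,-0.78,-1,0,0.13],[0.35,-0.78,-1,0,0.13],[0.35,-0.78,-1,0,0.13]])

```text
time: 34.15
tool_pos: [0.6781, 0.0061, 0.1789]
tool_rot: [-3.141, -0.004, -0.228]
contact_force: [0.2, 0.4, 0.9]
opening: 0.0517
grip_force: 0.0
```

jog_arm(plan=[[0.34,-0.77,-0.4,0,0.13],[0.34,-0.77,-0.9,0,0.13],[0.34,-0.77,-0.9,0,0.13],[0.34,-0.77,-0.9,0,0.13],[0.34,-0.77,-0.9,0,0.13]])

```text
time: 34.65
tool_pos: [0.7056, -0.0557, 0.1071]
tool_rot: [-3.141, -0.004, -0.228]
contact_force: [-1.3, 0.0, -0.2]
opening: 0.0519
grip_force: 0.0
```

jog_arm(plan=[[0,0.02,-0.4,0,0.13],[0,0.02,-0.8,0,0.13],[0,0.02,-0.98,0,0.13],[0,0.02,-0.98,0,0.13],[0,0.02,-0.98,0,-1],[0,0.02,-0.98,0,-1],[0,0.02,-0.98,0,-1],[0,0.02,-0.98,0,-1],[0,0.02,-0.98,0,-1],[0,0.02,-0.98,0,-1],[0,0.02,-0.98,0,-1]])

```text
time: 35.75
tool_pos: [0.7059, -0.0555, 0.0283]
tool_rot: [-3.141, -0.004, -0.229]
contact_force: [-0.3, 0.8, 6.5]
opening: 0.0357
grip_force: 29.8
```

jog_arm(plan=[[0,0,0.3,0,-1],[0,0,0.7,0,-1],[0,0,1,0,-1],[0,0,1,0,-1],[0,0,1,0,-1]])

```text
time: 36.25
tool_pos: [0.7047, -0.0556, 0.1064]
tool_rot: [3.142, -0.001, -0.23]
contact_force: [0.3, 0.6, -0.9]
opening: 0.036
grip_force: 29.8
```

jog_arm(plan=[[0,0,0.5,0,-1],[0,0,1,0,-1],[0,0,1,0,-1],[0,0,1,0,-1],[0,0,1,0,-1]])

```text
time: 36.75
tool_pos: [0.7035, -0.0553, 0.1832]
tool_rot: [3.141, 0.005, -0.23]
contact_force: [0.3, -1.1, -0.5]
opening: 0.0363
grip_force: 29.8
```

jog_arm(plan=[[0,0,0.5,0,-1],[-0.41,0.86,0.88,0,-1],[-0.41,0.86,0.88,0,-1],[-0.41,0.86,0.88,0,-1],[-0.41,0.86,0.88,0,-1],[-0.41,0.86,0.88,0,-1]])

```text
time: 37.35
tool_pos: [0.6715, 0.0125, 0.2542]
tool_rot: [3.141, 0.003, -0.23]
contact_force: [-0.3, -0.4, -0.4]
opening: 0.0357
grip_force: 29.8
```

jog_arm(plan=[[-0.2,0.4,0,0,-1],[-0.41,0.86,0,0,-1],[-0.41,0.86,0,0,-1],[-0.41,0.86,0,0,-1],[-0.41,0.86,0,0,-1]])

```text
time: 37.85
tool_pos: [0.6395, 0.0807, 0.2554]
tool_rot: [3.141, 0.001, -0.231]
contact_force: [-0.2, 0.3, 0.2]
opening: 0.036
grip_force: 29.8
```

jog_arm(plan=[[-0.2,0.4,0,0,-1],[-0.41,0.86,0,0,-1],[-0.41,0.86,0,0,-1],[-0.41,0.86,0,0,-1],[-0.41,0.86,0,0,-1]])

```text
time: 38.35
tool_pos: [0.607, 0.1494, 0.256]
tool_rot: [3.141, -0.0, -0.231]
contact_force: [-0.0, -0.0, -1.2]
opening: 0.0357
grip_force: 29.8
```

jog_arm(plan=[[-0.2,0.4,0,0,-1],[-0.41,0.86,0,0,-1],[-0.41,0.86,0,0,-1],[-0.41,0.86,0,0,-1],[-0.41,0.86,0,0,-1]])

```text
time: 38.85
tool_pos: [0.5743, 0.2182, 0.2562]
tool_rot: [3.141, -0.0, -0.231]
contact_force: [-0.7, 0.1, 0.8]
opening: 0.036
grip_force: 29.8
```

jog_arm(plan=[[-0.2,0.4,0,0,-1],[-0.41,0.86,0,0,-1],[-0.41,0.86,0,0,-1],[-0.41,0.86,0,0,-1],[-0.41,0.86,0,0,-1],[-0.41,0.86,0,0,-1]])

```text
time: 39.45
tool_pos: [0.5415, 0.2871, 0.2562]
tool_rot: [3.141, -0.0, -0.232]
contact_force: [-0.2, -0.8, -1.1]
opening: 0.0359
grip_force: 29.8
```

jog_arm(plan=[[-0.01,0.06,-0.4,0,-1],[-0.01,0.06,-0.72,0,-1],[-0.01,0.06,-0.72,0,-1],[-0.01,0.06,-0.72,0,-1],[-0.01,0.06,-0.72,0,0.1],[-0.01,0.06,-0.72,0,0.1],[-0.01,0.06,-0.72,0,0.1],[-0.01,0.06,-0.72,0,0.1],[-0.01,0.06,-0.72,0,0.1],[-0.01,0.06,-0.3,0,0.1],[0,0,0,0,0.1],[0,0,0,0,0.1]])

```text
time: 40.65
tool_pos: [0.5422, 0.2888, 0.2604]
tool_rot: [-3.138, -0.006, -0.23]
contact_force: [0.0, -0.6, 0.0]
opening: 0.0507
grip_force: 0.0
```

jog_arm(plan=[[-0.3,-0.5,0,0,-0.1],[-0.6,-1,0,0,-0.1],[-0.6,-1,0,0,-0.1],[-0.6,-1,0,0,-0.1],[-0.6,-1,0,0,-0.1]])

```text
time: 41.15
tool_pos: [0.4932, 0.2092, 0.2563]
tool_rot: [-3.141, -0.001, -0.229]
contact_force: [-0.2, -0.0, 0.4]
opening: 0.0413
grip_force: 0.0
```

jog_arm(plan=[[-0.3,-0.5,0,0.86,-0.1],[-0.6,-1,0,0.86,-0.1],[-0.6,-1,0,0.86,-0.1],[-0.6,-1,0,0.86,-0.1],[-0.6,-1,0,0.86,-0.1],[-0.6,-1,0,0.86,-0.1],[-0.6,-1,0,0.86,-0.1],[-0.6,-1,0,0.86,-0.1],[-0.6,-1,0,0.86,-0.1],[-0.6,-1,0,0.86,-0.1],[-0.6,-1,0,0.86,-0.1]])

```text
time: 42.25
tool_pos: [0.4451, 0.1291, 0.2562]
tool_rot: [3.142, -0.0, 1.118]
contact_force: [0.5, 0.6, 0.7]
opening: 0.0415
grip_force: 0.0
```

jog_arm(plan=[[0,-0.5,0,0.15,-0.1],[0,-1,0,0.15,-0.1],[0,-1,0,0.15,-0.1],[0,-1,0,0.15,-0.1],[0,-1,0,0.15,-0.1]])

```text
time: 42.75
tool_pos: [0.4448, 0.0493, 0.2564]
tool_rot: [3.141, -0.0, 1.355]
contact_force: [-0.1, -0.6, 0.2]
opening: 0.0414
grip_force: 0.0
```

jog_arm(plan=[[0,-0.5,0,0,-0.1],[0,-1,0,0,-0.1],[0,-1,0,0,-0.1],[0,-1,0,0,-0.1],[0,-1,0,0,-0.1]])

```text
time: 43.25
tool_pos: [0.4447, -0.0301, 0.2563]
tool_rot: [-3.141, -0.001, 1.358]
contact_force: [0.2, -0.3, 0.4]
opening: 0.0416
grip_force: 0.0
```

Run:
```python
from meas import *
a=snap("top","top5.png");b=snap("scene","scene5.png")
s=readout.observe();print(s["tool_pos"],s["tool_rot"])
cv2.imwrite("pics/v5.png",np.hstack([cv2.resize(a[130:310,90:440],None,fx=1.3,fy=1.5),cv2.resize(b[130:310,240:500],None,fx=1.3,fy=1.5)]))
```

```text
[ 0.4447 -0.0301  0.2564] [ 3.1415 -0.0003  1.3588]
```

View pics/v5.png

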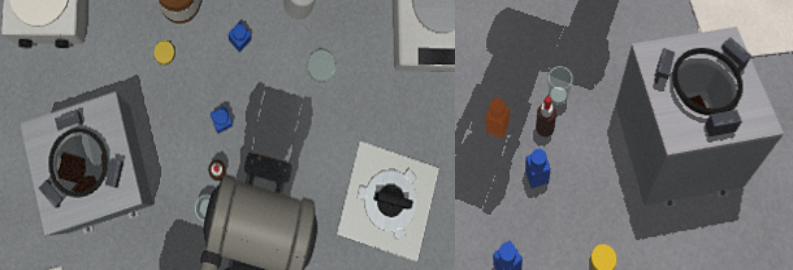

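All three bottles are in the box, the mouth is clear and the cap is undisturbed on the mat. Fetching the cap.

jog_arm(plan=[[0.07,-0.5,0,0,-0.1],[0.14,-0.9,0,0,-0.1],[0.14,-0.9,0,0,-0.1],[0.14,-0.9,0,0,-0.1],[0.14,-0.9,0,0,-0.1]])

```text
time: 43.85
tool_pos: [0.4557, -0.1022, 0.2563]
tool_rot: [-3.141, -0.0, 1.358]
contact_force: [-0.0, 0.0, 0.0]
opening: 0.041
grip_force: 0.0
```

jog_arm(plan=[[0.07,-0.5,0,0,-0.1],[0.14,-0.9,0,0,-0.1],[0.14,-0.9,0,0,-0.1],[0.14,-0.9,0,0,-0.1],[0.14,-0.9,0,0,-0.1]])

```text
time: 44.35
tool_pos: [0.4669, -0.174, 0.2564]
tool_rot: [-3.141, -0.0, 1.358]
contact_force: [-0.3, -0.2, -0.4]
opening: 0.0413
grip_force: 0.0
```

jog_arm(plan=[[0.07,-0.5,-0.4,0,-0.1],[0.14,-0.9,-1,0,-0.1],[0.14,-0.9,-1,0,-0.1],[0.14,-0.9,-1,0,-0.1],[0.14,-0.9,-1,0,-0.1]])

```text
time: 44.85
tool_pos: [0.4788, -0.2464, 0.1777]
tool_rot: [3.14, 0.0, 1.358]
contact_force: [-0.0, -0.1, 0.6]
opening: 0.0412
grip_force: 0.0
```

jog_arm(plan=[[0.13,-0.9,-0.2,0,-0.1],[0.13,-0.9,-0.8,0,-0.1],[0.13,-0.9,-0.9,0,-0.1],[0.13,-0.9,-0.9,0,-0.1],[0.13,-0.9,-0.9,0,-0.1],[0.13,-0.9,-0.9,0,-0.1],[0.13,-0.9,-0.9,0,-0.1]])

```text
time: 45.55
tool_pos: [0.4896, -0.3193, 0.1064]
tool_rot: [3.139, 0.002, 1.358]
contact_force: [-0.6, 0.3, 0.7]
opening: 0.0409
grip_force: 0.0
```

jog_arm(plan=[[-0.01,0,-0.4,0,-0.1],[-0.01,0,-0.8,0,-0.1],[-0.01,0,-1,0,-0.1],[-0.01,0,-1,0,-0.1],[-0.01,0,-1,0,-0.1],[-0.01,0,-1,0,-0.1]])

```text
time: 46.15
tool_pos: [0.4888, -0.3201, 0.0261]
tool_rot: [3.139, 0.002, 1.357]
contact_force: [-0.2, -0.5, 0.3]
opening: 0.0415
grip_force: 0.0
```

jog_arm(plan=[[0,0,-0.03,0,-0.1],[0,0,-0.03,0,-0.1],[0,0,-0.03,0,-1],[0,0,-0.03,0,-1],[0,0,-0.03,0,-1],[0,0,-0.03,0,-1],[0,0,-0.03,0,-1],[0,0,-0.03,0,-1],[0,0,-0.03,0,-1],[0,0,-0.03,0,-1]], squeeze=60)

```text
time: 47.15
tool_pos: [0.4879, -0.3195, 0.022]
tool_rot: [3.141, 0.0, 1.357]
contact_force: [-0.6, -0.4, 0.6]
opening: 0.0159
grip_force: 60.0
```

jog_arm(plan=[[0,0,0.3,0,-1],[0,0,0.7,0,-1],[0,0,1,0,-1],[0,0,1,0,-1],[0,0,1,0,-1]])

```text
time: 47.65
tool_pos: [0.4876, -0.3193, 0.1016]
tool_rot: [3.142, -0.0, 1.357]
contact_force: [-0.1, 0.6, -2.6]
opening: 0.0153
grip_force: 60.0
```

jog_arm(plan=[[-0.35,0.45,0.1,0,-1],[-0.67,0.85,0.25,0,-1],[-0.67,0.85,0.25,0,-1],[-0.67,0.85,0.25,0,-1],[-0.67,0.85,0.25,0,-1]])

```text
time: 48.15
tool_pos: [0.4345, -0.2519, 0.1212]
tool_rot: [-3.141, -0.0, 1.357]
contact_force: [-0.6, -1.1, -0.6]
opening: 0.0158
grip_force: 60.0
```

jog_arm(plan=[[-0.35,0.45,0,0,-1],[-0.67,0.85,0,0,-1],[-0.67,0.85,0,0,-1],[-0.67,0.85,0,0,-1],[-0.67,0.85,0,0,-1]])

```text
time: 48.65
tool_pos: [0.3819, -0.1848, 0.122]
tool_rot: [3.14, 0.001, 1.357]
contact_force: [0.3, -0.3, -1.4]
opening: 0.0158
grip_force: 60.0
```

jog_arm(plan=[[0,0.5,0,0,-1],[0,1,0,0,-1],[0,1,0,0,-1],[0,1,0,0,-1],[0,1,0,0,-1]])

```text
time: 49.15
tool_pos: [0.3816, -0.1046, 0.122]
tool_rot: [3.14, 0.001, 1.357]
contact_force: [0.7, 0.3, -0.5]
opening: 0.0159
grip_force: 60.0
```

jog_arm(plan=[[0,0.5,0,0,-1],[0,1,0,0,-1],[0,1,0,0,-1],[0,1,0,0,-1],[0,1,0,0,-1]])

```text
time: 49.65
tool_pos: [0.3813, -0.0247, 0.122]
tool_rot: [3.141, 0.0, 1.356]
contact_force: [0.1, 0.0, -2.1]
opening: 0.0156
grip_force: 60.0
```

jog_arm(plan=[[0,0.5,0.5,0,-1],[0,1,1,0,-1],[0,1,1,0,-1],[0,1,1,0,-1],[0,1,1,0,-1]])

```text
time: 50.15
tool_pos: [0.3803, 0.0555, 0.201]
tool_rot: [-3.14, 0.001, 1.356]
contact_force: [0.0, -0.7, -0.6]
opening: 0.0156
grip_force: 60.0
```

jog_arm(plan=[[0,0.5,0.5,0,-1],[0,1,0.9,0,-1],[0,1,0.9,0,-1],[0,1,0.9,0,-1],[0,1,0.9,0,-1]])

```text
time: 50.65
tool_pos: [0.38, 0.1351, 0.272]
tool_rot: [-3.138, 0.002, 1.356]
contact_force: [0.7, 0.3, -0.6]
opening: 0.0155
grip_force: 60.0
```

jog_arm(plan=[[0.5,0.5,0,0,-1],[0.99,1,0,0,-1],[0.99,1,0,0,-1],[0.99,1,0,0,-1],[0.99,1,0,0,-1],[0.99,1,0,0,-1]])

```text
time: 51.25
tool_pos: [0.4591, 0.2151, 0.2734]
tool_rot: [-3.14, 0.001, 1.356]
contact_force: [0.0, -0.2, -1.2]
opening: 0.0157
grip_force: 60.0
```

jog_arm(plan=[[0.5,0.5,0,0,-1],[0.99,1,0,0,-1],[0.99,1,0,0,-1],[0.99,1,0,0,-1],[0.99,1,0,0,-1],[0.99,1,0,0,-1],[0.99,1,0,0,-1]])

```text
time: 51.95
tool_pos: [0.5385, 0.2957, 0.2748]
tool_rot: [3.141, -0.0, 1.356]
contact_force: [0.4, 0.1, -1.4]
opening: 0.0156
grip_force: 60.0
```

Run:
```python
from meas import *
a=snap("top","top6.png");b=snap("scene","scene6.png")
s=readout.observe();print(s["tool_pos"],s["tool_rot"])
cv2.imwrite("pics/v6.png",np.hstack([cv2.resize(a[150:310,90:250],None,fx=2.4,fy=2.4),cv2.resize(b[100:260,350:510],None,fx=2.4,fy=2.4)]))
```

```text
[0.5387 0.296  0.2746] [ 3.1408 -0.0004  1.3565]
```

View pics/v6.png

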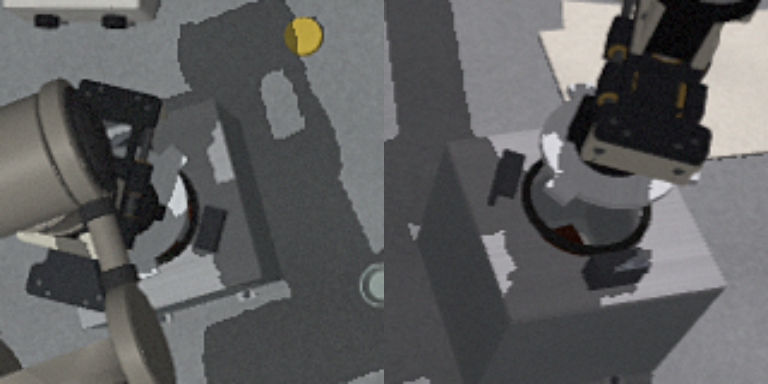

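The cap is held level over the mouth, lugs between the catches. Lowering it onto the ring.

jog_arm(plan=[[0,0.01,-0.3,0,-1],[0,0.01,-0.55,0,-1],[0,0.01,-0.75,0,-1],[0,0.01,-0.8,0,-1],[0,0.01,-0.86,0,-1],[0,0.01,-0.86,0,-1],[0,0.01,-0.86,0,-1]])

```text
time: 52.75
tool_pos: [0.5393, 0.2974, 0.2064]
tool_rot: [3.14, -0.001, 1.357]
contact_force: [-1.7, -1.2, 1.9]
opening: 0.0155
grip_force: 60.0
```

jog_arm(plan=[[0,0,-0.07,0,-1],[0,0,-0.14,0,-1],[0,0,-0.14,0,-1],[0,0,-0.14,0,-1]])

```text
time: 53.15
tool_pos: [0.5396, 0.2976, 0.1945]
tool_rot: [3.14, -0.001, 1.357]
contact_force: [-0.0, 0.8, 5.5]
opening: 0.0158
grip_force: 60.0
```

jog_arm(plan=[[0,0,0,-0.08,-1],[0,0,0,-0.16,-1],[0,0,0,-0.24,-1],[0,0,0,-0.32,-1],[0,0,0,-0.4,-1],[0,0,0,-0.48,-1],[0,0,0,-0.56,-1],[0,0,0,-0.62,-1],[0,0,0,-0.67,-1],[0,0,0,-0.67,-1],[0,0,0,-0.67,-1],[0,0,0,-0.67,-1]])

```text
time: 54.35
tool_pos: [0.5398, 0.2976, 0.1947]
tool_rot: [-3.141, -0.002, 0.304]
contact_force: [-0.4, -1.3, 5.4]
opening: 0.0156
grip_force: 60.0
```

```bash
python3 -c "
from h import *
s=readout.observe();print(s['tool_pos'],s['tool_rot'],s['contact_force'],s['torque'])"
```

```text
[0.53975734 0.29759821 0.19473143] [-3.14141710e+00 -2.43152816e-03  3.04256750e-01] [-0.3702896  -1.28186533  5.43551657] [-0.18404851  0.33019994 -0.19248312]
```

jog_arm(plan=[[0,0,0.05,0,-1],[0,0,0.1,0,-1],[0,0,0.12,0,-1],[0,0,0.12,0,-1],[0,0,0.12,0,-1]])

```text
time: 54.85
tool_pos: [0.5395, 0.2976, 0.203]
tool_rot: [-3.142, -0.001, 0.305]
contact_force: [5.1, 1.6, -2.3]
opening: 0.0157
grip_force: 60.0
```

The pull is resisted at the locked height, so the lugs are caught. Releasing and backing off.

jog_arm(plan=[[0,0,0,0,-0.1],[0,0,0,0,-0.1],[0,0,0,0,-0.1],[0,0,0,0,-0.1],[0,0,0.3,0,-0.1],[0,0,0.6,0,-0.1],[0,0,1,0,-0.1],[0,0,1,0,-0.1],[0,0,1,0,-0.1],[0,0,1,0,-0.1]])

```text
time: 55.85
tool_pos: [0.5385, 0.2971, 0.2824]
tool_rot: [3.141, 0.002, 0.305]
contact_force: [-0.1, -0.2, -0.5]
opening: 0.0413
grip_force: 0.0
```

jog_arm(plan=[[-0.5,0.4,0.2,0,-0.1],[-1,0.5,0.2,0,-0.1],[-1,0.5,0.2,0,-0.1],[-1,0.5,0.2,0,-0.1],[-1,0.5,0.2,0,-0.1],[-1,0.5,0.2,0,-0.1]])

```text
time: 56.45
tool_pos: [0.4599, 0.3368, 0.2988]
tool_rot: [3.141, 0.001, 0.303]
contact_force: [0.0, 0.7, -0.1]
opening: 0.0411
grip_force: 0.0
```

jog_arm(plan=[[-0.5,0.4,0,0,-0.1],[-1,0.8,0,0,-0.1],[-1,0.8,0,0,-0.1],[-1,0.8,0,0,-0.1],[-1,0.8,0,0,-0.1],[-1,0.8,0,0,-0.1]])

```text
time: 57.05
tool_pos: [0.3803, 0.4005, 0.2993]
tool_rot: [3.141, 0.0, 0.303]
contact_force: [-1.0, -0.3, 0.4]
opening: 0.0412
grip_force: 0.0
```

jog_arm(plan=[[-0.5,0.4,0,0,-0.1],[-1,0.6,0,0,-0.1],[-1,0.6,0,0,-0.1],[-1,0.6,0,0,-0.1],[-1,0.6,0,0,-0.1],[-1,0.6,0,0,-0.1]])

```text
time: 57.65
tool_pos: [0.3004, 0.4487, 0.2994]
tool_rot: [3.141, -0.0, 0.303]
contact_force: [0.1, -0.3, -0.8]
opening: 0.0412
grip_force: 0.0
```

Run:
```python
from meas import *
a=snap("top","top7.png");b=snap("scene","scene7.png")
o=cv2.imread("pics/top0.png");
cv2.imwrite("pics/v7.png",np.vstack([np.hstack([cv2.resize(a[180:295,100:215],(300,300)),cv2.resize(b[140:255,360:475],(300,300))]),cv2.resize(a[120:300,90:450],(600,300))]))
print(readout.observe()["time"])
```

```text
57.75
```

View pics/v7.png

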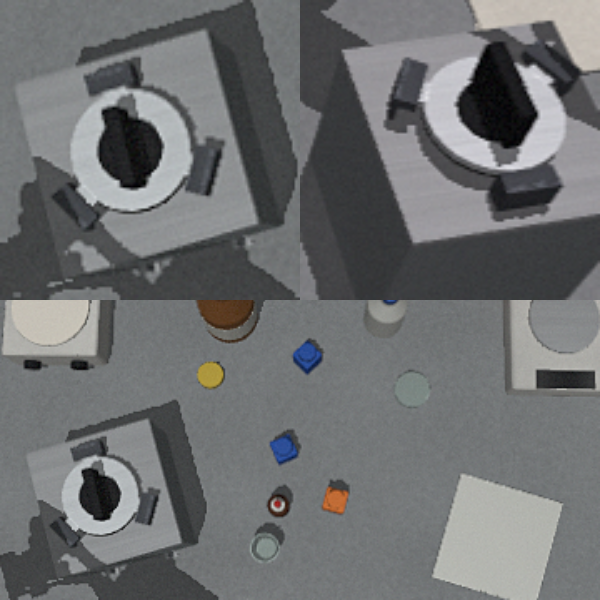

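The cap sits as at the start, with its lugs under the three catches. No brown bottles are left on the bench, and the other things are where they were.

```bash
python3 -c "
from h import *
print(ticket.hand_in())"
```

```text
the job is handed in; nothing more can be done
None
```

The job is handed in: all three brown bottles are in the waste box, the cap is back on and held under pull at its locked height, and the other things on the bench are where they were.

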